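# Hang the cable handle on the empty slanted hook

## Robot

A 7-joint arm with a two-finger parallel gripper is mounted at the origin on the work surface. World frame = base frame: x ahead of the robot, y to its left, z up, the work surface at z = 0. Lengths are in m, angles in rad, forces in N, time in s.
With the tool pointing down it reaches from about 0.425 to 1.025 m from the base axis. Payload 9.4 kg.
Tool frame: the origin (TCP) lies between the finger pads; the fingertips stand 14 mm ahead of it and the grasp point (between the pads) lies 5 mm behind it; z points along the fingers, x is the direction in which the jaws open and shut, and the axes are right-handed (so a half turn about z gives the same grasp; the last joint's range is limited). The gripper opens to 93 mm and grips with 3 to 60 N. Pads are 15 mm wide; open, the fingers measure 128 mm over their backs; the gripper's body (75 mm by 188 mm) begins 65 mm behind the grasp point.
Start: joints at [1.112, 0.599, -0.003, 1.599, 0.002, 0.943, -0.08], TCP at [0.27, -0.673, 0.205] pointing down, gripper open.
Joint ranges: [-2.57, 2.57], [-0.35, 1.97], [-1.29, 1.29], [0.11, 2.56], [-1.05, 4.19], [0.11, 1.86], [-2.63, 2.63]. Speed limits (rad/s): [2.22, 2.22, 3.01, 3.01, 3.14, 3.14, 3.14].

## Interface

Orientations are given as a rotation vector (axis times angle).
In Python, from station import arm gives the robot as it stands.
- The arm moves only by the tool servo_tool, never from a script. Its argument "deltas" is a list of rows, each an object of numbers: "tx", "ty", "tz": the shift along the world's x, y, z in m; "turn": the turn about the world's z in rad. A call has 1 to 12 rows; each row is the pose to reach, as a shift and turn from the pose measured when the call began; what a row does not reach only later rows make up. A row lasts 1/10 s, in which the tool goes at most 50 mm and 8.59 degrees, less where a joint would pass 70% of its speed; a pose out of reach is approached as far as the arm can. A call with a gripper value outside its range is refused whole. "hand" is the gripper command: -1 is shut, 1 is fully open, values between are in proportion, set as the call begins (left out, the last holds). The fingers move at their own pace and stop on an object; "grip_force" is the grip in N (left out, the last holds). Time passes only in rows, so rows that repeat a pose let the fingers close. It gives the time, the measured TCP pose, the force and the opening at its end, in the units of the state.
- arm.observe(): the state, without advancing time (a new reading comes with each control period).
- arm.snapshot(name): name is "scene" or "top" or "wrist"; returns a dict with "frame" (480x640x3 uint8, blue, green, red), "fx", "fy", "cx", "cy" (pixels), "extrinsics" (4x4, takes a point from camera to world coordinates); the wrist camera has in their place "T_tool_cam" (4x4, takes a point from camera to tool coordinates, whose origin is the TCP and whose axes are the tool frame's). Camera axes: x right, y up, looking along -z (the intrinsics and any distortion apply to the point x, -y, -z); pixel columns grow to the right and rows downward; lengths in m; the calibration is good to about 2 mm. A picture is of the moment at which its call begins: read the wrist's pose just before it. There is no depth.
- arm.job_done(): hands the job in, once; it reports no verdict.
Trained networks look in a picture, given as the dict that the camera call returned (one of the last four; its "shot" number tells which), for a name from the list of things; names that differ only in an ending like _2 or _b are one class to them, and where a whole thing is asked for, a point or a joint stands for the part that bears it (a point fixed in the world has none). Each returns a list of dicts, best first, with "p" (0 to 1); they miss things now and then, are a little off and sometimes report something else, mostly with a low value. They report only what shows in the picture. A call takes as long as a camera call.
- arm.search_frame(picture, target): "centre" ([x, y, z] in m, in world coordinates, good to about 4 mm: the middle of the surface that is visible of it).
- arm.outline_of(picture, target): "region" (480x640 bool, what is visible of it).
The state is a dict: "time": time; "q": joint angles; "qvel": joint speeds; "effort": joint torques, N m; "ee_pos": TCP position; "tcp_rot": TCP orientation; "ft_force": force on the tool from outside, world axes, zero at the start; "moment": the same for the moment, N m; "width": opening from 0.0 (shut) to 1.0 (fully open).
Only numpy, scipy, OpenCV 4.12 (cv2) and the standard library are available. Lean on these libraries where they do the work, as an engineer would, in place of code of your own. Each camera call takes 0.05 s, during which the arm holds its last target. There are 200 camera calls.

## Task

The cable-machine handle has been pushed under the pine riser with only its steel eye sticking out: draw it out, lay it flat on the open bench well clear of the riser and let go. Then take it up by its black rubber grip, thread the eye over the tip of the empty slanted hook, slide it down the hook and let go, so that it hangs there still by its eye. Leave the orange grip trainer on its hook and everything else where it is.

Things in the scene. Friction and masses are not known exactly. Their poses are not given: they have to be found in the camera images.
- handle: Loose, rigid single-hand cable handle, 0.3 to 0.4 kg, lying flat: black ribbed rubber grip bar, aluminium bow of 10 mm rod, dark steel barrel 28 mm thick, then a bright round steel eye. Origin mid-grip, on its axis, 14 mm over the bench when lying; grip along y, eye towards -x, z along the eye's hole. 132 mm wide; the bow is open inside up to x = -80 mm; barrel x = -93 to -117 mm.
- eye (a point): Centre of the handle's steel eye, 138 mm from the grip's middle along body -x, in the flat of the handle. Ring of 9 mm round steel, hole 30 mm, outside 48 mm; its axis is the handle's z. When the handle lies on the bench the ring's steel is 9.5 to 18.5 mm over the bench.
- handle_grip: The handle's black rubber grip (fixed to the handle, same origin and axes as handle): round bar 28 mm thick, 110 mm long along its y.
- riser: Low pine shelf riser, fixed: 200 mm deep (its x), 300 mm long (its y), top 65 mm over the bench, 47 mm clear below. Origin on the bench under its middle; its open front edge is at its own x = -100 mm and faces its -x, roughly the world's +y. The handle lies under it, eye out of the front; a mug and a hex key lie on top, in the rear half.
- free_hook: The empty hook, fixed to the rail: steel plate 40 mm wide, 50 mm high; origin at the middle of its front face where the peg starts, 200 mm over the bench. Its -x points out of the rail towards the robot, z up.
- free_peg: The empty hook's peg, fixed: straight steel rod 10 mm thick, a 13 mm thick black cap on the last 14 mm. Origin at its root on the plate's face; its z runs along the peg to the tip, 80 mm from the root. It leans out from the rail towards the robot (the hook's -x) and rises 55 degrees above level. The eye slides down it by its own weight.
- trainer_hook: The other hook on the same rail, the same shape as free_hook, 150 to 180 mm to one side of it (either side); the orange grip trainer hangs on it. Origin and axes as free_hook.
- trainer: Orange V-shaped hand grip trainer, loose, 0.12 kg, hanging by its 33 mm spring coil on the other hook. Origin at the coil's centre; about 100 mm wide, the two orange handles hang down to 136 mm below the coil's centre.
- rail: Steel hook rail at the back of the bench, fixed: a dark flat rail 500 mm long (its y), 50 mm high, 12 mm thick, its middle 200 mm over the bench, on two 30 mm square uprights 238 mm high, 215 mm either side of its middle. Origin at bench level under the middle of the rail's rear face; the rail's front faces its -x, roughly towards the robot. It carries the two hooks; nothing is behind it.
- kettlebell: Small green vinyl kettlebell, loose, 2 kg, 116 mm across, 170 mm high; origin under its middle. Not to be moved.
- carabiner: Aluminium carabiner lying flat, loose, 106 by 56 mm, 10 mm thick; origin at its middle. Not to be moved.
- hex_key: Stainless L-shaped hex key, loose, 158 by 44 mm, 8 mm thick, lying on the riser's top; origin at the middle of the long leg. Not to be moved.
- mug: White ceramic mug, loose, 82 mm across without handle, 95 mm high, standing on the riser's top towards the back; origin under its middle. Not to be moved.
- tape: Roll of pale athletic tape lying flat, loose, 92 mm across, 38 mm high, hole 50 mm; origin under its middle. Carries the ball. Not to be moved.
- ball_center (a point): Centre of the yellow lacrosse ball, 63 mm across, loose, resting on the hole of the tape roll. Not to be moved.

How it is judged:
By the outcome, as a careful person would: the job done as asked, in the order asked, and still so for the second after the job is handed in, with the robot touching nothing.
It also fails if it takes over 58 s, if anything falls off the work surface, if the arm or the gripper's body presses on something with over 40 N, if the wrist force passes 120 N, or if a joint passes its speed limit or range.

## Working session

There is one attempt and no reset: what is moved stays moved. The work goes in short steps, Python scripts to look and compute and a tool call to move; the robot and the scene stay as the last step left them, time stands still between calls to the robot, and variables do not carry over. Pictures are saved under pics/ and viewed, about 8 in all and at most 12, crops included, and the job is handed in when it is done.

Besides the shell and the picture viewer there is one more tool, called after "Emit:" as name(argument=value, ...) on one line, values as JSON. servo_tool: Moves the arm, as the interface text tells. Its arguments: {"type":"object","properties":{"deltas":{"type":"array","items":{"type":"object","properties":{"tx":{"type":"number"},"ty":{"type":"number"},"tz":{"type":"number"},"turn":{"type":"number"}}}},"hand":{"type":"number"},"grip_force":{"type":"number"}},"required":["deltas"]}

```bash
ls; mkdir -p pics; cat > h.py <<'E'
import numpy as np, cv2
from station import arm
def shot(cam,name=None):
    s=arm.observe(); p=arm.snapshot(cam)
    if cam=='wrist':
        T=np.eye(4); T[:3,:3]=cv2.Rodrigues(np.array(s['tcp_rot'],float))[0]; T[:3,3]=s['ee_pos']
        p['E']=T@np.array(p['T_tool_cam'])
    else: p['E']=np.array(p['extrinsics'])
    if name: cv2.imwrite('pics/'+name+'.png',p['frame'])
    return p
def ray(p,u,v,z):
    d=p['E'][:3,:3]@np.array([(u-p['cx'])/p['fx'],-(v-p['cy'])/p['fy'],-1]); o=p['E'][:3,3]
    return o+d*(z-o[2])/d[2]
def proj(p,X):
    c=np.linalg.inv(p['E'])@np.append(X,1); return np.array([p['cx']+p['fx']*c[0]/-c[2],p['cy']-p['fy']*c[1]/-c[2]])
def tri(obs):
    A=np.zeros((3,3));b=np.zeros(3)
    for p,u,v in obs:
        d=p['E'][:3,:3]@np.array([(u-p['cx'])/p['fx'],-(v-p['cy'])/p['fy'],-1]); d/=np.linalg.norm(d)
        M=np.eye(3)-np.outer(d,d); A+=M; b+=M@p['E'][:3,3]
    return np.linalg.solve(A,b)
E
python3 - <<'E'
from h import *
np.set_printoptions(precision=4,suppress=True)
print(arm.observe())
ims=[]
for c in ['scene','top']:
    p=shot(c,c+'0'); print(c,[k for k in p if k!='frame'],p['E'][:3,3],-p['E'][:3,2],p['fx'],p['cx'])
    for t in ['eye','handle','riser','free_hook','free_peg','trainer_hook','trainer','rail','kettlebell','carabiner','hex_key','mug','tape','ball_center']:
        r=arm.search_frame(p,t); print(t,[(np.round(x['centre'],3),round(x['p'],2)) for x in r[:3]])
E
```

```text
pics
{'time': 0.0, 'q': array([ 1.1123,  0.6001, -0.0026,  1.6001,  0.0018,  0.9429, -0.0798]), 'qvel': array([-0.0008, -0.0005, -0.0008,  0.0008,  0.0003, -0.    ,  0.0007]), 'effort': array([ -0.0004, -76.507 ,   1.4971, -25.2346,  -0.0523,   0.017 ,
         0.0002]), 'ee_pos': array([ 0.2699, -0.6723,  0.2046]), 'tcp_rot': array([-2.6021,  1.759 ,  0.0021]), 'ft_force': array([-0.357 , -0.3881, -0.2389]), 'moment': array([ 0.0052, -0.0383,  0.0101]), 'width': 1.0015013716277619}
scene ['fx', 'fy', 'cx', 'cy', 'extrinsics', 'shot', 'E'] [ 1.545  -0.71    1.0863] [-0.6338  0.4674 -0.6164] 512.688588405301 322.44058325099985
eye [(array([0.418, 0.209, 0.008]), 0.59)]
handle []
riser [(array([ 0.582, -0.407,  0.062]), 0.86)]
free_hook [(array([0.418, 0.209, 0.006]), 0.34)]
free_peg [(array([0.717, 0.272, 0.244]), 0.57)]
trainer_hook []
trainer [(array([0.748, 0.082, 0.116]), 0.76)]
rail [(array([0.774, 0.139, 0.176]), 0.71)]
kettlebell [(array([0.592, 0.478, 0.096]), 0.83), (array([0.449, 0.353, 0.032]), 0.71), (array([0.722, 0.108, 0.242]), 0.38)]
carabiner [(array([0.416, 0.209, 0.
[... 565 characters left out ...]
rray([ 0.432, -0.474,  0.115]), 0.52)]
riser [(array([ 0.503, -0.288,  0.015]), 0.73), (array([ 0.538, -0.386,  0.065]), 0.69), (array([ 0.433, -0.475,  0.12 ]), 0.57)]
free_hook [(array([0.741, 0.272, 0.221]), 0.48)]
free_peg [(array([0.741, 0.275, 0.221]), 0.16)]
trainer_hook [(array([0.742, 0.121, 0.22 ]), 0.48)]
trainer []
rail [(array([0.757, 0.208, 0.199]), 0.77), (array([0.717, 0.266, 0.239]), 0.22)]
kettlebell [(array([0.575, 0.478, 0.099]), 0.94)]
carabiner [(array([0.408, 0.215, 0.008]), 0.59)]
hex_key [(array([ 0.615, -0.438,  0.075]), 0.64)]
mug [(array([ 0.432, -0.473,  0.118]), 0.79)]
tape [(array([0.422, 0.361, 0.035]), 0.68)]
ball_center [(array([0.429, 0.376, 0.081]), 0.56)]
```

View pics/scene0.png

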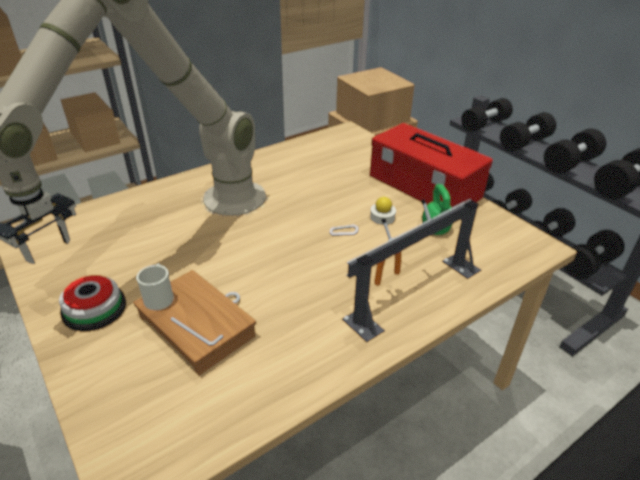

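View pics/top0.png

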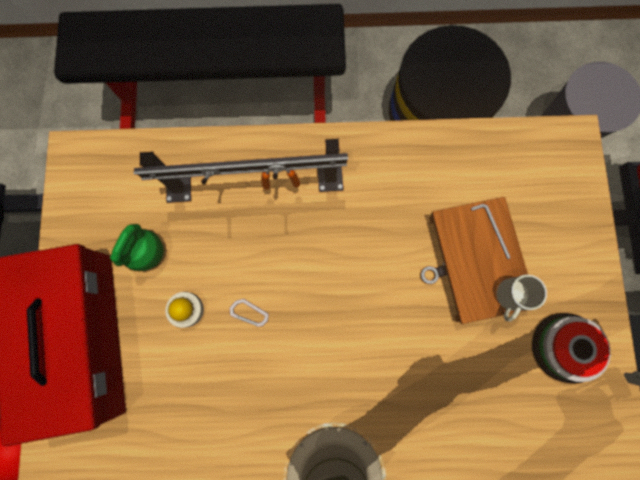

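The eye shows at top px (429,275), with the riser to its right. The empty hook is at top px (205,180), and the trainer hangs at (276,175) to its right. I'll move above the eye for a closer look.

Emit:
servo_tool(deltas=[{"tz": 0.05}, {"tz": 0.08, "tx": 0.02, "ty": 0.03, "turn": 0.1}, {"tz": 0.08, "tx": 0.04, "ty": 0.07, "turn": 0.22}, {"tz": 0.08, "tx": 0.06, "ty": 0.11, "turn": 0.34}, {"tz": 0.08, "tx": 0.085, "ty": 0.15, "turn": 0.46}, {"tz": 0.08, "tx": 0.11, "ty": 0.19, "turn": 0.58}, {"tz": 0.08, "tx": 0.13, "ty": 0.23, "turn": 0.7}, {"tz": 0.08, "tx": 0.155, "ty": 0.27, "turn": 0.82}, {"tz": 0.08, "tx": 0.18, "ty": 0.31, "turn": 0.94}, {"tz": 0.08, "tx": 0.2, "ty": 0.35, "turn": 1.06}, {"tz": 0.08, "tx": 0.22, "ty": 0.39, "turn": 1.18}, {"tz": 0.08, "tx": 0.23, "ty": 0.4, "turn": 1.19}], hand=1)

```text
$.deltas[0]: bad value
```

Emit:
servo_tool(deltas=[{}, {}])

```text
$.deltas[0]: bad value
```

```bash
python3 - <<'E'
from h import *
np.set_printoptions(precision=4,suppress=True)
s=arm.observe();print(s['ee_pos'],s['tcp_rot'],s['q'],s['time'])
w=shot('wrist','w1'); print('T',w['T_tool_cam'])
rg={}
for t in ['eye','handle','riser']:
    print(t,[(np.round(x['centre'],3),round(x['p'],2)) for x in arm.search_frame(w,t)[:3]])
    o=arm.outline_of(w,t)[:1]
    for x in o: 
        c=cv2.findContours(x['region'].astype('uint8'),0,1)[0]; c=max(c,key=cv2.contourArea); print(cv2.minAreaRect(c),round(x['p'],2))
p=shot('top')
a=(p,205,180)
E
```

```text
[ 0.2702 -0.6728  0.2054] [ 2.6026 -1.7595  0.    ] [ 1.1123  0.5993 -0.0025  1.5994  0.0018  0.9429 -0.0798] 1.5
T [[ 1.     -0.0008 -0.0013 -0.0012]
 [-0.0011 -0.9647 -0.2634 -0.0737]
 [-0.0011  0.2634 -0.9647 -0.179 ]
 [ 0.      0.      0.      1.    ]]
eye []
handle []
riser []
```

View pics/w1.png

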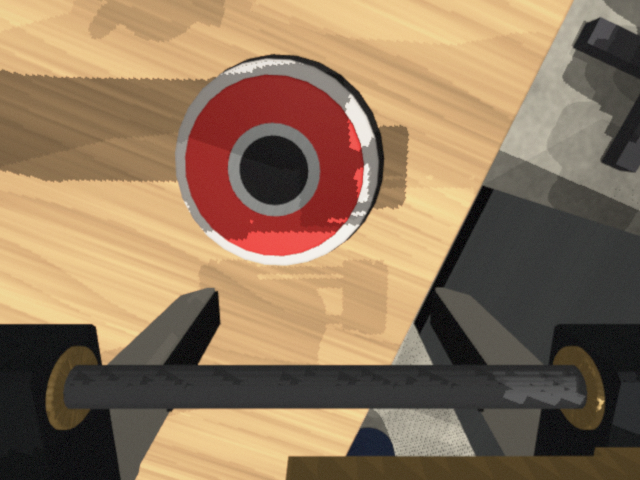

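The moves were refused because every row needs all four fields. The picture is still from the start pose: only the red plate is in view at (280,160).

Emit:
servo_tool(deltas=[{"tx": 0, "ty": 0, "tz": 0.05, "turn": 0}, {"tx": 0.02, "ty": 0.03, "tz": 0.08, "turn": 0.1}, {"tx": 0.04, "ty": 0.07, "tz": 0.08, "turn": 0.22}, {"tx": 0.06, "ty": 0.11, "tz": 0.08, "turn": 0.34}, {"tx": 0.085, "ty": 0.15, "tz": 0.08, "turn": 0.46}, {"tx": 0.11, "ty": 0.19, "tz": 0.08, "turn": 0.58}, {"tx": 0.13, "ty": 0.23, "tz": 0.08, "turn": 0.7}, {"tx": 0.155, "ty": 0.27, "tz": 0.08, "turn": 0.82}, {"tx": 0.18, "ty": 0.31, "tz": 0.08, "turn": 0.94}, {"tx": 0.2, "ty": 0.35, "tz": 0.08, "turn": 1.06}, {"tx": 0.22, "ty": 0.39, "tz": 0.08, "turn": 1.18}, {"tx": 0.23, "ty": 0.4, "tz": 0.08, "turn": 1.19}], hand=1)

```text
time: 3.1
ee_pos: [0.5021, -0.2677, 0.286]
tcp_rot: [-3.14, -0.017, -0.002]
ft_force: [-0.2, 0.0, -0.3]
width: 1.001
```

Emit:
servo_tool(deltas=[{"tx": 0, "ty": 0, "tz": 0, "turn": 0}, {"tx": 0, "ty": 0, "tz": 0, "turn": 0}])

```text
time: 3.3
ee_pos: [0.5019, -0.2682, 0.286]
tcp_rot: [-3.141, -0.015, -0.002]
ft_force: [0.5, -0.3, 0.4]
width: 1.002
```

```bash
python3 - <<'E'
from h import *
np.set_printoptions(precision=4,suppress=True)
s=arm.observe();print(s['ee_pos'],s['tcp_rot'],s['q'],s['time'])
w=shot('wrist','w2')
for t in ['eye','handle','riser']:
    print(t,[(np.round(x['centre'],3),round(x['p'],2)) for x in arm.search_frame(w,t)[:3]])
    for x in arm.outline_of(w,t)[:1]:
        c=cv2.findContours(x['region'].astype('uint8'),0,1)[0]; c=max(c,key=cv2.contourArea); print(cv2.minAreaRect(c),round(x['p'],2))
E
```

```text
[ 0.5019 -0.2682  0.286 ] [-3.1405 -0.0154 -0.0019] [ 0.6836  0.3501 -0.3938  1.8504  0.1584  0.971   0.2315] 3.3
eye [(array([ 0.503, -0.295,  0.016]), 0.69)]
((324.05499267578125, 217.21929931640625), (60.414791107177734, 41.77251434326172), 79.28687286376953) 0.95
handle [(array([ 0.507, -0.286,  0.019]), 0.78)]
((323.4913024902344, 217.19363403320312), (59.9865608215332, 42.880126953125), 81.25383758544922) 0.75
riser [(array([ 0.525, -0.361,  0.061]), 0.94)]
((349.820556640625, 306.4001770019531), (139.81089782714844, 291.6463623046875), 80.62065887451172) 0.95
```

View pics/w2.png

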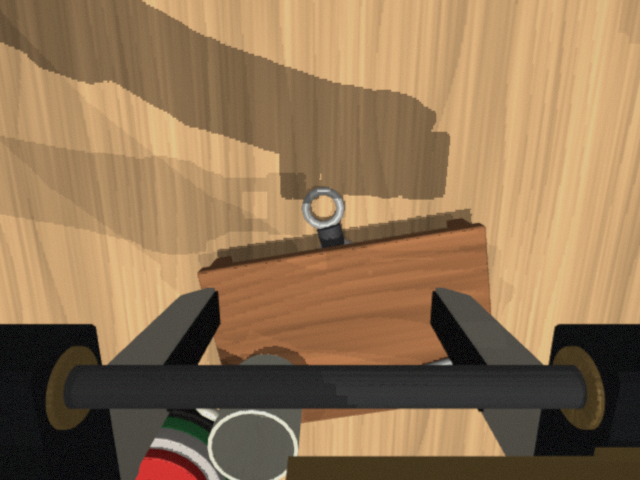

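The eye ring's centre is at (324,207) and the barrel comes out of the riser at about (331,237). The riser's front edge runs from (200,270) to (484,226).

```bash
python3 - <<'E'
from h import *
np.set_printoptions(precision=4,suppress=True)
w=shot('wrist')
f=w['frame'];cv2.imwrite('pics/c.png',cv2.resize(f[170:280,260:400],None,fx=5,fy=5,interpolation=cv2.INTER_CUBIC))
e=ray(w,324,207,.014);b=ray(w,331,237,.014)
print(e,b,'front',ray(w,200,270,.065),ray(w,484,226,.065),ray(w,485,228,.065))
d=e-b;print(np.degrees(np.arctan2(d[1],d[0])))
p=shot('top'); pe=proj(p,e);print('eye in top',pe)
E
```

```text
[ 0.5017 -0.2724  0.014 ] [ 0.51   -0.3068  0.014 ] front [ 0.3743 -0.3304  0.065 ] [ 0.6623 -0.2813  0.065 ] [ 0.6635 -0.2833  0.065 ]
103.54928212966176
eye in top [428.612  273.9689]
```

View pics/c.png

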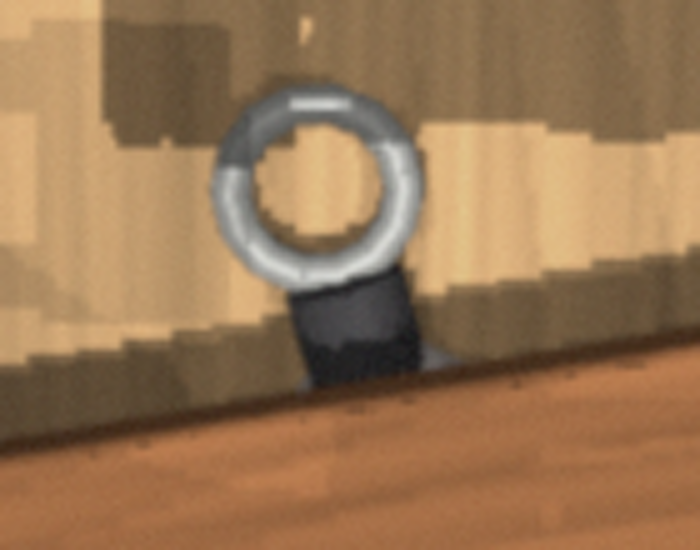

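Emit:
servo_tool(deltas=[{"tx": 0, "ty": -0.004, "tz": -0.03, "turn": 0.11}, {"tx": 0, "ty": -0.004, "tz": -0.07, "turn": 0.226}, {"tx": 0, "ty": -0.004, "tz": -0.11, "turn": 0.226}, {"tx": 0, "ty": -0.004, "tz": -0.15, "turn": 0.226}, {"tx": 0, "ty": -0.004, "tz": -0.19, "turn": 0.226}, {"tx": 0, "ty": -0.004, "tz": -0.22, "turn": 0.226}, {"tx": 0, "ty": -0.004, "tz": -0.24, "turn": 0.226}, {"tx": 0, "ty": -0.004, "tz": -0.255, "turn": 0.226}, {"tx": 0, "ty": -0.004, "tz": -0.262, "turn": 0.226}, {"tx": 0, "ty": -0.004, "tz": -0.267, "turn": 0.226}, {"tx": 0, "ty": -0.004, "tz": -0.267, "turn": 0.226}], hand=1)

```text
time: 4.85
ee_pos: [0.5019, -0.2723, 0.0189]
tcp_rot: [-3.118, -0.369, -0.002]
ft_force: [-0.8, -0.1, 0.1]
width: 1.001
```

Emit:
servo_tool(deltas=[{"tx": 0, "ty": 0, "tz": 0, "turn": 0}, {"tx": 0, "ty": 0, "tz": 0, "turn": 0}, {"tx": 0, "ty": 0, "tz": 0, "turn": 0}, {"tx": 0, "ty": 0, "tz": 0, "turn": 0}, {"tx": 0, "ty": 0, "tz": 0, "turn": 0}, {"tx": 0, "ty": 0, "tz": 0, "turn": 0}], hand=-1, grip_force=30)

```text
time: 5.45
ee_pos: [0.5019, -0.2723, 0.019]
tcp_rot: [-3.118, -0.369, -0.002]
ft_force: [-0.2, 1.0, -0.0]
width: 0.536
```

Emit:
servo_tool(deltas=[{"tx": -0.002, "ty": 0.01, "tz": 0, "turn": 0}, {"tx": -0.006, "ty": 0.025, "tz": 0, "turn": 0}, {"tx": -0.01, "ty": 0.043, "tz": 0, "turn": 0}, {"tx": -0.015, "ty": 0.062, "tz": 0, "turn": 0}, {"tx": -0.019, "ty": 0.08, "tz": 0, "turn": 0}, {"tx": -0.023, "ty": 0.1, "tz": 0, "turn": 0}, {"tx": -0.028, "ty": 0.12, "tz": 0, "turn": 0}, {"tx": -0.033, "ty": 0.14, "tz": 0, "turn": 0}, {"tx": -0.038, "ty": 0.16, "tz": 0, "turn": 0}, {"tx": -0.042, "ty": 0.18, "tz": 0, "turn": 0}])

```text
time: 6.45
ee_pos: [0.4588, -0.0902, 0.0192]
tcp_rot: [-3.118, -0.371, -0.001]
ft_force: [0.4, -0.2, -0.7]
width: 0.008
```

Emit:
servo_tool(deltas=[{"tx": 0.0, "ty": 0.02, "tz": 0, "turn": 0}, {"tx": 0.0, "ty": 0.04, "tz": 0, "turn": 0}, {"tx": 0.0, "ty": 0.06, "tz": 0, "turn": 0}, {"tx": 0.0, "ty": 0.08, "tz": 0, "turn": 0}, {"tx": 0.0, "ty": 0.1, "tz": 0, "turn": 0}, {"tx": 0, "ty": 0.12, "tz": 0, "turn": 0}, {"tx": 0, "ty": 0.13, "tz": 0, "turn": 0}, {"tx": 0, "ty": 0.13, "tz": 0, "turn": 0}])

```text
time: 7.25
ee_pos: [0.4583, 0.0417, 0.0193]
tcp_rot: [-3.117, -0.376, -0.001]
ft_force: [0.7, 0.4, 0.8]
width: 0.006
```

```bash
python3 - <<'E'
from h import *
np.set_printoptions(precision=4,suppress=True)
s=arm.observe();print(s['ee_pos'],s['width'],s['time'])
p=shot('top','t2')
for t in ['eye','handle_grip','handle']:
    print(t,[(np.round(x['centre'],3),round(x['p'],2)) for x in arm.search_frame(p,t)[:3]])
cv2.imwrite('pics/t2c.png',cv2.resize(p['frame'][170:390,230:560],None,fx=2,fy=2))
E
```

```text
[0.4583 0.0417 0.0193] 0.005891544387575526 7.25
eye [(array([ 0.501, -0.289,  0.014]), 0.8)]
handle_grip [(array([0.754, 0.209, 0.203]), 0.5)]
handle [(array([ 0.507, -0.289,  0.016]), 0.53)]
```

View pics/t2c.png

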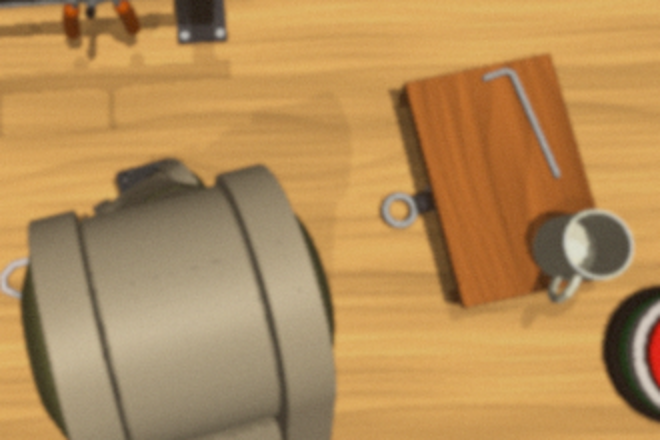

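The fingers were still closing when I began the pull, so the grip missed: the eye is still at the riser, at crop (400,210). I'll go back, re-measure, and wait for the grip to settle this time.

Emit:
servo_tool(deltas=[{"tx": 0, "ty": 0, "tz": 0.05, "turn": 0}, {"tx": 0.004, "ty": -0.03, "tz": 0.09, "turn": 0}, {"tx": 0.01, "ty": -0.07, "tz": 0.12, "turn": 0}, {"tx": 0.016, "ty": -0.115, "tz": 0.14, "turn": 0}, {"tx": 0.022, "ty": -0.16, "tz": 0.16, "turn": 0}, {"tx": 0.028, "ty": -0.205, "tz": 0.17, "turn": 0}, {"tx": 0.035, "ty": -0.25, "tz": 0.18, "turn": 0}, {"tx": 0.04, "ty": -0.28, "tz": 0.18, "turn": 0}, {"tx": 0.044, "ty": -0.31, "tz": 0.18, "turn": 0}, {"tx": 0.044, "ty": -0.315, "tz": 0.18, "turn": 0}, {"tx": 0.044, "ty": -0.315, "tz": 0.18, "turn": 0}], hand=1)

```text
time: 8.55
ee_pos: [0.5014, -0.2777, 0.1987]
tcp_rot: [-3.119, -0.363, 0.001]
ft_force: [-0.4, 0.7, 1.1]
width: 0.901
```

```bash
python3 - <<'E'
from h import *
np.set_printoptions(precision=4,suppress=True)
s=arm.observe();print(s['ee_pos'],s['tcp_rot'],s['width'],s['time'])
p=shot('wrist')
x=proj(p,[.5017,-.2724,.014]);print(x)
for t in ['eye']:
    print(t,[(np.round(x['centre'],3),round(x['p'],2)) for x in arm.search_frame(p,t)[:3]])
u,v=x.astype(int)
u0=max(u-90,0);v0=max(v-70,0);print(u0,v0)
cv2.imwrite('pics/w3c.png',cv2.resize(p['frame'][v0:v0+150,u0:u0+180],None,fx=4,fy=4,interpolation=cv2.INTER_CUBIC))
E
```

```text
[ 0.5014 -0.2777  0.1987] [-3.1188 -0.3635  0.0005] 0.9008367431912008 8.55
[325.7049 213.8024]
eye [(array([ 0.501, -0.293,  0.011]), 0.9)]
235 143
```

View pics/w3c.png

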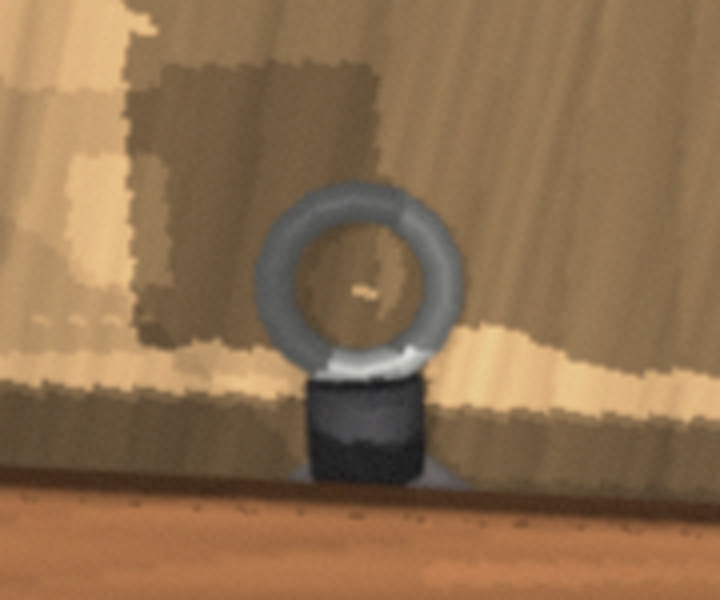

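The ring centre is at crop (360,282), within 1 px of where it should project, so the handle hasn't moved. I'll grip again and wait fully.

Emit:
servo_tool(deltas=[{"tx": 0, "ty": 0.003, "tz": -0.03, "turn": 0}, {"tx": 0, "ty": 0.003, "tz": -0.07, "turn": 0}, {"tx": 0, "ty": 0.003, "tz": -0.11, "turn": 0}, {"tx": 0, "ty": 0.003, "tz": -0.14, "turn": 0}, {"tx": 0, "ty": 0.003, "tz": -0.16, "turn": 0}, {"tx": 0, "ty": 0.003, "tz": -0.172, "turn": 0}, {"tx": 0, "ty": 0.003, "tz": -0.181, "turn": 0}, {"tx": 0, "ty": 0.003, "tz": -0.181, "turn": 0}], hand=1)

```text
time: 9.45
ee_pos: [0.5019, -0.2716, 0.0176]
tcp_rot: [-3.117, -0.37, 0.001]
ft_force: [-0.7, -0.6, -0.4]
width: 0.999
```

Emit:
servo_tool(deltas=[{"tx": 0, "ty": 0, "tz": 0, "turn": 0}, {"tx": 0, "ty": 0, "tz": 0, "turn": 0}, {"tx": 0, "ty": 0, "tz": 0, "turn": 0}, {"tx": 0, "ty": 0, "tz": 0, "turn": 0}, {"tx": 0, "ty": 0, "tz": 0, "turn": 0}, {"tx": 0, "ty": 0, "tz": 0, "turn": 0}, {"tx": 0, "ty": 0, "tz": 0, "turn": 0}, {"tx": 0, "ty": 0, "tz": 0, "turn": 0}, {"tx": 0, "ty": 0, "tz": 0, "turn": 0}, {"tx": 0, "ty": 0, "tz": 0, "turn": 0}], hand=-1, grip_force=30)

```text
time: 10.45
ee_pos: [0.5019, -0.2716, 0.0176]
tcp_rot: [-3.117, -0.37, 0.001]
ft_force: [-0.1, 0.3, 0.0]
width: 0.187
```

Emit:
servo_tool(deltas=[{"tx": -0.001, "ty": 0.005, "tz": 0, "turn": 0}, {"tx": -0.003, "ty": 0.012, "tz": 0, "turn": 0}, {"tx": -0.005, "ty": 0.02, "tz": 0, "turn": 0}, {"tx": -0.005, "ty": 0.02, "tz": 0, "turn": 0}])

```text
time: 10.85
ee_pos: [0.4965, -0.2498, 0.0175]
tcp_rot: [-3.116, -0.373, 0.002]
ft_force: [0.2, 0.1, -0.3]
width: 0.005
```

The fingers shut again with no ring between them. I'll find out where the ring is relative to the fingers.

Emit:
servo_tool(deltas=[{"tx": 0, "ty": 0, "tz": 0.04, "turn": 0}, {"tx": 0, "ty": 0, "tz": 0.08, "turn": 0}, {"tx": 0, "ty": 0, "tz": 0.09, "turn": 0}], hand=1)

```text
time: 11.15
ee_pos: [0.4982, -0.2503, 0.1111]
tcp_rot: [-3.118, -0.374, -0.005]
ft_force: [1.2, 0.2, -0.7]
width: 0.214
```

```bash
python3 - <<'E'
from h import *
np.set_printoptions(precision=4,suppress=True)
s=arm.observe();print(s['ee_pos'],s['tcp_rot'],s['width'],s['time'])
p=shot('wrist','w4')
print({k:p[k] for k in ['fx','fy','cx','cy']})
print([(np.round(x['centre'],3),round(x['p'],2)) for x in arm.search_frame(p,'eye')[:3]])
T=np.linalg.inv(p['T_tool_cam'])
for X in [[0,0,.014],[0,0,0],[.047,0,.014],[-.047,0,.014],[.047,0,-.02]]:
    c=T@np.append(X,1);print(X,p['cx']+p['fx']*c[0]/-c[2],p['cy']-p['fy']*c[1]/-c[2])
print(proj(p,[.5014,-.2722,.014]),proj(p,[.5014,-.289,.014]))
E
```

```text
[ 0.4982 -0.2503  0.1111] [-3.1181 -0.3738 -0.0046] 0.21367234636309282 11.15
{'fx': 408.27139242718465, 'fy': 408.27139242718465, 'cx': 324.8111234586763, 'cy': 246.15322790781588}
[(array([ 0.502, -0.295,  0.018]), 0.67)]
[0, 0, 0.014] 323.79017623891883 287.18462667312326
[0, 0, 0] 323.7604065824604 297.95219134212107
[0.047, 0, 0.014] 416.9771716163259 287.2315352577694
[-0.047, 0, 0.014] 230.53311991013288 287.137682821109
[0.047, 0, -0.02] 434.54007972148906 316.2908742649946
[320.633  274.1599] [315.1945 295.461 ]
```

View pics/w4.png

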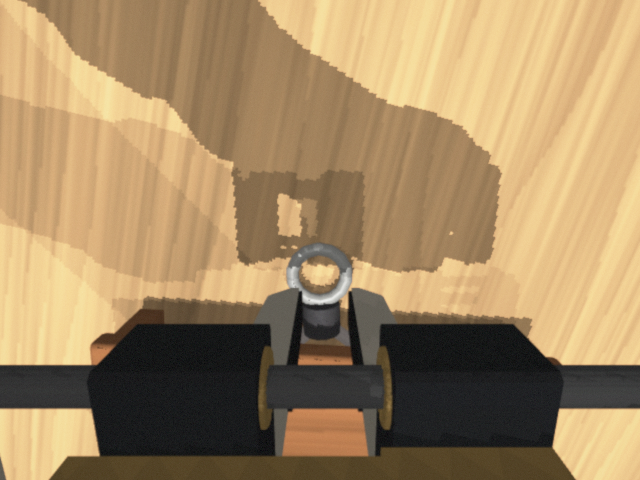

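The ring (320,273) is where I computed it. The fingertips appear at v≈290 with a half-gap of 107 px when fully open, which puts them at about 180 mm depth. That is roughly 27 mm shorter than stated, so they probably closed above the ring. I'll feel downward carefully with the fingers open.

Emit:
servo_tool(deltas=[{"tx": 0.002, "ty": -0.012, "tz": 0, "turn": 0}, {"tx": 0.004, "ty": -0.025, "tz": 0, "turn": 0}, {"tx": 0.004, "ty": -0.025, "tz": 0, "turn": 0}, {"tx": 0.004, "ty": -0.025, "tz": 0, "turn": 0}, {"tx": 0.004, "ty": -0.025, "tz": 0, "turn": 0}, {"tx": 0.004, "ty": -0.025, "tz": -0.03, "turn": 0}, {"tx": 0.004, "ty": -0.025, "tz": -0.06, "turn": 0}, {"tx": 0.004, "ty": -0.025, "tz": -0.08, "turn": 0}, {"tx": 0.004, "ty": -0.025, "tz": -0.092, "turn": 0}, {"tx": 0.004, "ty": -0.025, "tz": -0.095, "turn": 0}, {"tx": 0.004, "ty": -0.025, "tz": -0.098, "turn": 0}, {"tx": 0.004, "ty": -0.025, "tz": -0.098, "turn": 0}], hand=1)

```text
time: 12.45
ee_pos: [0.5018, -0.2754, 0.0117]
tcp_rot: [-3.118, -0.373, -0.004]
ft_force: [0.4, -0.4, -0.3]
width: 0.999
```

Emit:
servo_tool(deltas=[{"tx": 0, "ty": 0, "tz": -0.002, "turn": 0}, {"tx": 0, "ty": 0, "tz": -0.003, "turn": 0}])

```text
time: 12.65
ee_pos: [0.5022, -0.2756, 0.0093]
tcp_rot: [-3.119, -0.373, -0.005]
ft_force: [0.1, 0.2, -0.4]
width: 1.002
```

No contact at TCP z 0.009, so the fingertips really are shorter than stated. I'll keep feeling down.

Emit:
servo_tool(deltas=[{"tx": 0, "ty": 0, "tz": -0.003, "turn": 0}, {"tx": 0, "ty": 0, "tz": -0.006, "turn": 0}, {"tx": 0, "ty": 0, "tz": -0.008, "turn": 0}])

```text
time: 12.95
ee_pos: [0.5021, -0.2756, 0.0011]
tcp_rot: [-3.119, -0.373, -0.005]
ft_force: [-0.1, 0.3, -0.5]
width: 1.002
```

Emit:
servo_tool(deltas=[{"tx": 0, "ty": 0, "tz": -0.002, "turn": 0}, {"tx": 0, "ty": 0, "tz": -0.004, "turn": 0}, {"tx": 0, "ty": 0, "tz": -0.006, "turn": 0}])

```text
time: 13.25
ee_pos: [0.5021, -0.2756, -0.0051]
tcp_rot: [-3.119, -0.373, -0.005]
ft_force: [-0.0, 0.4, -0.7]
width: 1.001
```

```bash
python3 - <<'E'
from h import *
p=shot('wrist','w5')
print(arm.observe()['ee_pos'])
E
```

```text
[ 0.50204436 -0.27550315 -0.00539067]
```

View pics/w5.png

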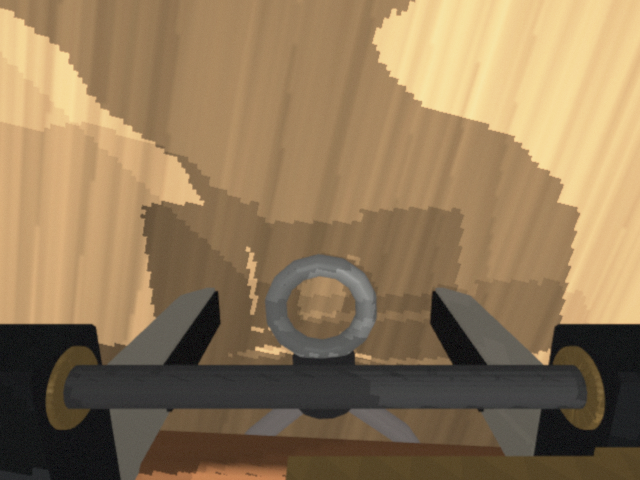

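The ring is now centred between the pads at (321,306). Its apparent size (110 px) puts it at the same depth as the fingertips, so the tips are about level with the ring. I'll go 4 mm lower, watching the force, then close.

Emit:
servo_tool(deltas=[{"tx": 0, "ty": 0, "tz": -0.0015, "turn": 0}, {"tx": 0, "ty": 0, "tz": -0.003, "turn": 0}, {"tx": 0, "ty": 0, "tz": -0.004, "turn": 0}])

```text
time: 13.6
ee_pos: [0.502, -0.2755, -0.0096]
tcp_rot: [-3.118, -0.373, -0.005]
ft_force: [0.2, 0.3, 0.4]
width: 1.001
```

Emit:
servo_tool(deltas=[{"tx": 0, "ty": 0, "tz": 0, "turn": 0}, {"tx": 0, "ty": 0, "tz": 0, "turn": 0}, {"tx": 0, "ty": 0, "tz": 0, "turn": 0}, {"tx": 0, "ty": 0, "tz": 0, "turn": 0}, {"tx": 0, "ty": 0, "tz": 0, "turn": 0}, {"tx": 0, "ty": 0, "tz": 0, "turn": 0}, {"tx": 0, "ty": 0, "tz": 0, "turn": 0}, {"tx": 0, "ty": 0, "tz": 0, "turn": 0}], hand=-1, grip_force=30)

```text
time: 14.4
ee_pos: [0.5019, -0.2755, -0.0095]
tcp_rot: [-3.118, -0.373, -0.005]
ft_force: [-0.5, 0.4, 0.2]
width: 0.497
```

Emit:
servo_tool(deltas=[{"tx": 0, "ty": 0, "tz": 0, "turn": 0}, {"tx": -0.001, "ty": 0.005, "tz": 0, "turn": 0}, {"tx": -0.003, "ty": 0.012, "tz": 0, "turn": 0}, {"tx": -0.005, "ty": 0.02, "tz": 0, "turn": 0}])

```text
time: 14.8
ee_pos: [0.4968, -0.255, -0.0095]
tcp_rot: [-3.119, -0.373, -0.005]
ft_force: [-0.3, -1.6, -0.9]
width: 0.497
```

It's held: the width is steady and there is a drag force of 1.6 N. Now I'll draw it out.

Emit:
servo_tool(deltas=[{"tx": -0.004, "ty": 0.018, "tz": 0, "turn": 0}, {"tx": -0.009, "ty": 0.038, "tz": 0, "turn": 0}, {"tx": -0.014, "ty": 0.06, "tz": 0, "turn": 0}, {"tx": -0.019, "ty": 0.082, "tz": 0, "turn": 0}, {"tx": -0.024, "ty": 0.104, "tz": 0, "turn": 0}, {"tx": -0.029, "ty": 0.126, "tz": 0, "turn": 0}, {"tx": -0.034, "ty": 0.148, "tz": 0, "turn": 0}, {"tx": -0.037, "ty": 0.17, "tz": 0, "turn": 0}, {"tx": -0.037, "ty": 0.19, "tz": 0, "turn": 0}, {"tx": -0.037, "ty": 0.21, "tz": 0, "turn": 0}, {"tx": -0.037, "ty": 0.23, "tz": 0, "turn": 0}, {"tx": -0.037, "ty": 0.25, "tz": 0, "turn": 0}])

```text
time: 16.0
ee_pos: [0.459, -0.0036, -0.0095]
tcp_rot: [-3.118, -0.373, -0.004]
ft_force: [-0.0, -1.4, -0.8]
width: 0.498
```

Emit:
servo_tool(deltas=[{"tx": 0, "ty": 0.015, "tz": 0, "turn": 0}, {"tx": 0, "ty": 0.03, "tz": 0, "turn": 0}, {"tx": 0, "ty": 0.03, "tz": 0, "turn": 0}])

```text
time: 16.3
ee_pos: [0.4584, 0.0291, -0.0095]
tcp_rot: [-3.116, -0.38, -0.004]
ft_force: [-0.4, 1.2, -0.6]
width: 0.494
```

Emit:
servo_tool(deltas=[{"tx": 0, "ty": 0, "tz": 0, "turn": 0}, {"tx": 0, "ty": 0, "tz": 0, "turn": 0}, {"tx": 0, "ty": 0, "tz": 0, "turn": 0}, {"tx": 0, "ty": 0, "tz": 0.03, "turn": 0}, {"tx": 0, "ty": 0, "tz": 0.08, "turn": 0}, {"tx": 0, "ty": -0.04, "tz": 0.13, "turn": 0}, {"tx": 0, "ty": -0.08, "tz": 0.18, "turn": 0}, {"tx": 0.02, "ty": -0.13, "tz": 0.21, "turn": 0}, {"tx": 0.03, "ty": -0.15, "tz": 0.22, "turn": 0}, {"tx": 0.03, "ty": -0.15, "tz": 0.22, "turn": 0}], hand=1)

```text
time: 17.3
ee_pos: [0.4902, -0.1267, 0.2134]
tcp_rot: [3.119, 0.368, 0.011]
ft_force: [-0.3, 0.2, -1.0]
width: 0.999
```

```bash
python3 - <<'E'
from h import *
np.set_printoptions(precision=4,suppress=True)
s=arm.observe();print(s['ee_pos'],s['tcp_rot'],s['width'],s['time'])
p=shot('wrist','w6')
for t in ['eye','handle','handle_grip']:
    print(t,[(np.round(x['centre'],3),round(x['p'],2)) for x in arm.search_frame(p,t)[:2]])
    for x in arm.outline_of(p,t)[:1]:
        c=max(cv2.findContours(x['region'].astype('uint8'),0,1)[0],key=cv2.contourArea); print(cv2.minAreaRect(c),round(x['p'],2))
E
```

```text
[ 0.4902 -0.1267  0.2134] [3.1191 0.3681 0.0113] 0.9990401819527525 17.3
eye [(array([ 0.47 , -0.074,  0.014]), 0.91)]
((330.55218505859375, 102.97648620605469), (207.34423828125, 144.33746337890625), 87.56334686279297) 0.75
handle [(array([ 0.475, -0.071,  0.02 ]), 0.76)]
((330.59173583984375, 103.00316619873047), (207.30796813964844, 144.29379272460938), 87.58048248291016) 0.85
handle_grip [(array([ 0.491, -0.098,  0.027]), 0.56)]
((335.1485900878906, 191.60211181640625), (31.4783992767334, 121.97879791259766), 87.63862609863281) 0.77
```

View pics/w6.png

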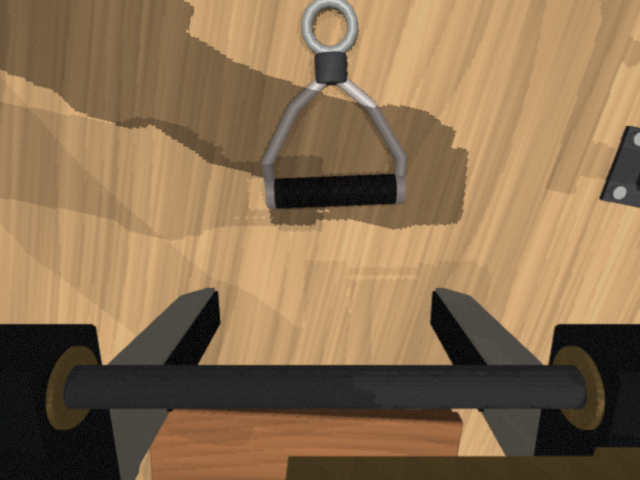

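The handle lies flat and released, well clear of the riser. Its grip is centred at (335,191) and its eye at (330,26).

```bash
python3 - <<'E'
from h import *
np.set_printoptions(precision=4,suppress=True)
p=shot('wrist')
g=ray(p,335.3,191,.014);e=ray(p,330,26,.014);d=e-g
print('grip',g,'eye',e,np.linalg.norm(d),np.degrees(np.arctan2(d[1],d[0])),'yaw',2*np.arctan2(.3681,3.1191))
a=ray(p,271,192,.014);b=ray(p,401,189,.014);print('bar dir',np.degrees(np.arctan2(*(b-a)[1::-1])))
out=[]
for c in ['top','scene']:
    q=shot(c)
    for t in ['free_peg','trainer_hook','free_hook','rail']:
        for x in arm.outline_of(q,t)[:2]:
            ys,xs=np.where(x['region']); print(c,t,round(x['p'],2),len(xs),xs.min(),xs.max(),ys.min(),ys.max(),xs.mean(),ys.mean())
    if c=='top': im1=cv2.resize(q['frame'][150:210,130:290],None,fx=5,fy=5,interpolation=cv2.INTER_CUBIC)
    else: im2=cv2.resize(q['frame'][195:295,340:500],None,fx=3,fy=3,interpolation=cv2.INTER_CUBIC)
im2=cv2.copyMakeBorder(im2,0,0,0,800-im2.shape[1],0)
cv2.imwrite('pics/peg.png',np.vstack([im1,im2]));print(im1.shape,im2.shape)
E
```

```text
grip [ 0.4918 -0.0929  0.014 ] eye [0.4534 0.0385 0.014 ] 0.13692010320989334 106.30955777031797 yaw 0.23494292338593922
bar dir 15.38828930588076
top free_peg 0.6 70 202 212 172 183 206.67142857142858 177.0142857142857
top trainer_hook 0.65 150 268 283 162 179 275.24 168.93333333333334
top free_hook 0.66 195 199 219 167 184 208.17435897435897 173.42564102564103
top rail 0.88 4255 133 347 139 203 241.15440658049354 170.47097532314925
scene free_peg 0.61 64 421 429 200 220 425.53125 209.9375
scene free_hook 0.66 203 330 358 225 236 344.1773399014778 231.02463054187191
scene free_hook 0.51 98 421 430 201 220 425.7040816326531 210.1530612244898
scene rail 0.82 4532 342 479 201 341 408.4117387466902 262.83186231244485
scene rail 0.49 363 370 396 206 225 382.44628099173553 216.28099173553719
(300, 800, 3) (300, 800, 3)
```

View pics/peg.png

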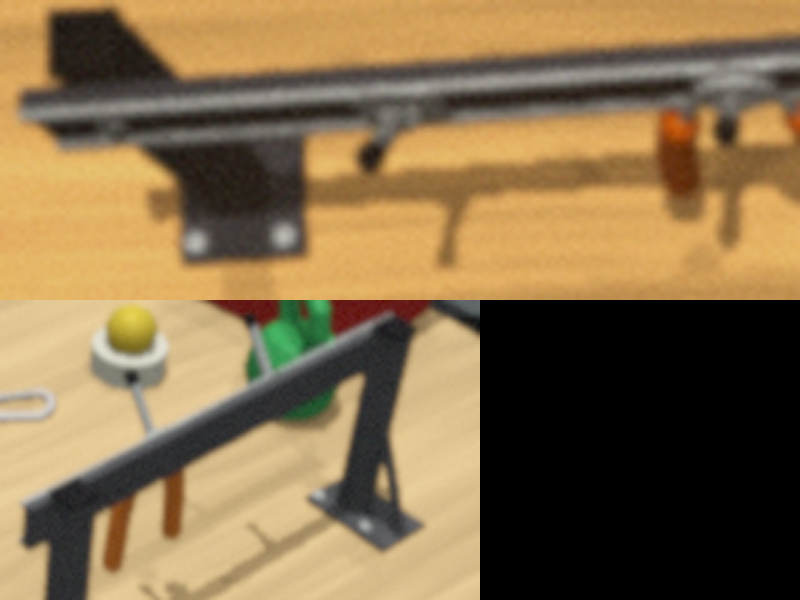

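In the top view the peg's black cap is at px (204,181.6) and its root at about (208.6,172.4). In the scene view the cap is at px (424,202.5).

```bash
python3 - <<'E'
from h import *
np.set_printoptions(precision=4,suppress=True)
t=shot('top');s=shot('scene')
X=tri([(t,204,181.6),(s,424,202.5)]);print('cap',X,proj(t,X),proj(s,X))
# trainer cap for check: top crop(727,130) ; scene crop (131,78)
Y=tri([(t,275.4,176),(s,383.7,221)]);print('tcap',Y,proj(t,Y),proj(s,Y))
d=Y-X;print('rail dir',np.degrees(np.arctan2(d[0],-d[1])))
# rail top front edge in top image at z=.225: crop (60,142)?->front lower; use rail far ends top line (22,97)-(800,45)
a=ray(t,130+22/5,150+92/5,.225);b=ray(t,130+800/5,150+42/5,.225);d=b-a
print('rail',a,b,'normal yaw', np.degrees(np.arctan2(d[1],d[0]))+90)
for z in (.2,.21): print('root',ray(t,208.6,172.4,z))
print('expected root from cap: cap at 73mm', )
E
```

```text
cap [0.7017 0.2764 0.2543] [202.7957 180.7545] [422.9518 202.8402]
tcap [0.7081 0.1149 0.2574] [274.621  175.4653] [382.9627 221.1655]
rail dir 2.2696493725953975
rail [0.7464 0.4441 0.225 ] [0.7596 0.0819 0.225 ] normal yaw 2.097963179527852
root [0.7402 0.2776 0.2   ]
root [0.7366 0.275  0.21  ]
expected root from cap: cap at 73mm
```

Emit:
servo_tool(deltas=[{"tx": 0, "ty": 0.01, "tz": 0, "turn": 0.14}, {"tx": 0, "ty": 0.02, "tz": 0, "turn": 0.28}, {"tx": 0.002, "ty": 0.034, "tz": 0, "turn": 0.42}, {"tx": 0.002, "ty": 0.034, "tz": 0, "turn": 0.56}, {"tx": 0.002, "ty": 0.034, "tz": 0, "turn": 0.7}, {"tx": 0.002, "ty": 0.034, "tz": 0, "turn": 0.84}, {"tx": 0.002, "ty": 0.034, "tz": 0, "turn": 0.98}, {"tx": 0.002, "ty": 0.034, "tz": 0, "turn": 1.12}, {"tx": 0.002, "ty": 0.034, "tz": 0, "turn": 1.26}, {"tx": 0.002, "ty": 0.034, "tz": 0, "turn": 1.4}, {"tx": 0.002, "ty": 0.034, "tz": 0, "turn": 1.54}, {"tx": 0.002, "ty": 0.034, "tz": 0, "turn": 1.615}])

```text
time: 19.5
ee_pos: [0.4905, -0.0871, 0.2105]
tcp_rot: [-1.873, -2.518, -0.0]
ft_force: [0.2, -0.1, -0.0]
width: 1.0
```

```bash
python3 - <<'E'
from h import *
np.set_printoptions(precision=4,suppress=True)
s=arm.observe();print(s['ee_pos'],s['tcp_rot'],s['q'],s['time'])
p=shot('wrist')
for t in ['handle_grip','eye']:
    print(t,[(np.round(x['centre'],3),round(x['p'],2)) for x in arm.search_frame(p,t)[:2]])
    for x in arm.outline_of(p,t)[:1]:
        c=max(cv2.findContours(x['region'].astype('uint8'),0,1)[0],key=cv2.contourArea); r=cv2.minAreaRect(c);print(r,round(x['p'],2),ray(p,*r[0],.014))
print(proj(p,[.4918,-.0929,.014]),proj(p,[.4534,.0385,.014]))
t=shot('top');s=shot('scene')
for z in (.256,.26): print(ray(t,204,181.6,z),ray(s,424,202.5,z))
E
```

```text
[ 0.4905 -0.0871  0.2105] [-1.8733 -2.5177 -0.0002] [ 0.6411  0.415  -0.777   2.069   0.3971  0.8112  1.4887] 19.5
handle_grip [(array([ 0.492, -0.104,  0.028]), 0.76)]
((307.0, 216.5), (121.0, 32.0), 90.0) 0.68 [ 0.4961 -0.1012  0.014 ]
eye [(array([ 0.472, -0.087,  0.017]), 0.69)]
((385.0, 214.0), (140.0, 188.0), 90.0) 0.71 [ 0.4728 -0.0321  0.014 ]
[316.8438 214.7038] [463.1829 215.8331]
[0.699  0.2732 0.256 ] [0.7038 0.2783 0.256 ]
[0.6977 0.2721 0.26  ] [0.7078 0.2735 0.26  ]
```

```bash
python3 - <<'E'
from h import *
np.set_printoptions(precision=4,suppress=True)
s=arm.observe();print(s['ee_pos'],s['tcp_rot'],s['time'],np.abs(s['qvel']).max())
p=shot('wrist')
for t in ['handle_grip','handle']:
    for x in arm.outline_of(p,t)[:1]:
        c=max(cv2.findContours(x['region'].astype('uint8'),0,1)[0],key=cv2.contourArea); r=cv2.minAreaRect(c);print(r,round(x['p'],2),ray(p,*r[0],.014),cv2.boundingRect(c))
hsv=p['frame'].max(2); m=((hsv<60)*255).astype('uint8'); m[300:]=0
for c in cv2.findContours(m,0,1)[0]:
    if cv2.contourArea(c)>300: r=cv2.minAreaRect(c);print('dark',r,ray(p,*r[0],.014))
E
```

```text
[ 0.4905 -0.0869  0.2106] [-1.8815 -2.5118  0.    ] 19.85 0.005997952852877211
((306.5, 216.5), (119.0, 31.0), 90.0) 0.93 [ 0.4961 -0.1016  0.014 ] (291, 157, 32, 120)
((385.24249267578125, 213.0459747314453), (138.21414184570312, 187.390625), 89.04515838623047) 0.94 [ 0.4723 -0.0319  0.014 ] (291, 145, 189, 139)
dark ((419.0, 217.0), (28.0, 30.0), 90.0) [ 0.4669 -0.0004  0.014 ]
dark ((307.0, 216.5), (119.0, 30.0), 90.0) [ 0.496  -0.1011  0.014 ]
dark ((63.73392105102539, 85.2977523803711), (173.6120147705078, 41.31687545776367), 86.22771453857422) [ 0.4445 -0.333   0.014 ]
```

Emit:
servo_tool(deltas=[{"tx": 0.003, "ty": -0.008, "tz": -0.03, "turn": 0}, {"tx": 0.0055, "ty": -0.0145, "tz": -0.07, "turn": 0}, {"tx": 0.0055, "ty": -0.0145, "tz": -0.11, "turn": 0}, {"tx": 0.0055, "ty": -0.0145, "tz": -0.145, "turn": 0}, {"tx": 0.0055, "ty": -0.0145, "tz": -0.17, "turn": 0}, {"tx": 0.0055, "ty": -0.0145, "tz": -0.19, "turn": 0}, {"tx": 0.0055, "ty": -0.0145, "tz": -0.203, "turn": 0}, {"tx": 0.0055, "ty": -0.0145, "tz": -0.212, "turn": 0}, {"tx": 0.0055, "ty": -0.0145, "tz": -0.217, "turn": 0}, {"tx": 0.0055, "ty": -0.0145, "tz": -0.2195, "turn": 0}, {"tx": 0.0055, "ty": -0.0145, "tz": -0.2195, "turn": 0}], hand=0.3)

```text
time: 21.1
ee_pos: [0.4962, -0.1014, -0.0087]
tcp_rot: [-1.881, -2.513, -0.0]
ft_force: [0.1, 0.2, 0.5]
width: 0.65
```

Emit:
servo_tool(deltas=[{"tx": 0, "ty": 0, "tz": 0, "turn": 0}, {"tx": 0, "ty": 0, "tz": 0, "turn": 0}, {"tx": 0, "ty": 0, "tz": 0, "turn": 0}, {"tx": 0, "ty": 0, "tz": 0, "turn": 0}, {"tx": 0, "ty": 0, "tz": 0, "turn": 0}, {"tx": 0, "ty": 0, "tz": 0, "turn": 0}, {"tx": 0, "ty": 0, "tz": 0, "turn": 0}, {"tx": 0, "ty": 0, "tz": 0, "turn": 0}], hand=-1, grip_force=60)

```text
time: 21.9
ee_pos: [0.4962, -0.1015, -0.0086]
tcp_rot: [-1.881, -2.513, -0.0]
ft_force: [0.3, -0.6, 4.2]
width: 0.286
```

Grasped: the width is about 27 mm and the wrist reads 4 N upward. Lifting and turning towards the hook.

Emit:
servo_tool(deltas=[{"tx": 0, "ty": 0, "tz": 0.02, "turn": 0}, {"tx": 0, "ty": 0, "tz": 0.05, "turn": 0}, {"tx": 0, "ty": 0, "tz": 0.09, "turn": -0.08}, {"tx": 0, "ty": 0.02, "tz": 0.13, "turn": -0.2}, {"tx": 0, "ty": 0.05, "tz": 0.17, "turn": -0.32}, {"tx": 0, "ty": 0.08, "tz": 0.21, "turn": -0.45}, {"tx": 0, "ty": 0.11, "tz": 0.25, "turn": -0.58}, {"tx": 0, "ty": 0.145, "tz": 0.28, "turn": -0.71}, {"tx": 0, "ty": 0.18, "tz": 0.3, "turn": -0.84}, {"tx": 0, "ty": 0.215, "tz": 0.3, "turn": -0.97}, {"tx": 0, "ty": 0.25, "tz": 0.3, "turn": -1.1}, {"tx": 0, "ty": 0.28, "tz": 0.3, "turn": -1.23}])

```text
time: 23.1
ee_pos: [0.4953, 0.1801, 0.291]
tcp_rot: [-2.989, -0.961, -0.001]
ft_force: [0.6, 0.9, -3.4]
width: 0.286
```

Emit:
servo_tool(deltas=[{"tx": 0.005, "ty": 0.025, "tz": 0, "turn": -0.13}, {"tx": 0.01, "ty": 0.05, "tz": 0, "turn": -0.26}, {"tx": 0.015, "ty": 0.075, "tz": 0, "turn": -0.39}, {"tx": 0.02, "ty": 0.092, "tz": 0, "turn": -0.5}, {"tx": 0.026, "ty": 0.092, "tz": 0, "turn": -0.58}, {"tx": 0.026, "ty": 0.092, "tz": 0, "turn": -0.58}])

```text
time: 23.7
ee_pos: [0.521, 0.2723, 0.2899]
tcp_rot: [-3.14, -0.066, 0.001]
ft_force: [-1.1, -0.3, -3.0]
width: 0.288
```

```bash
python3 - <<'E'
from h import *
np.set_printoptions(precision=4,suppress=True)
p=shot('wrist')
s=arm.observe();print(s['ee_pos'],s['tcp_rot'],s['q'],s['width'],s['time'],s['ft_force'])
p=shot('wrist','w7')
for t in ['eye','handle','free_peg','free_hook','trainer_hook']:
    print(t,[(np.round(x['centre'],3),round(x['p'],2)) for x in arm.search_frame(p,t)[:2]])
    for x in arm.outline_of(p,t)[:1]:
        c=max(cv2.findContours(x['region'].astype('uint8'),0,1)[0],key=cv2.contourArea);print(cv2.boundingRect(c),round(x['p'],2))
E
```

```text
[0.5207 0.2717 0.29  ] [-3.1403 -0.0697  0.0013] [-0.2771  0.3738 -0.4141  1.8052  0.1745  0.999  -0.7162] 0.2838513038563945 23.75 [ 0.138  -0.0735 -3.252 ]
eye [(array([0.527, 0.288, 0.318]), 0.98)]
(289, 152, 351, 213) 0.96
handle [(array([0.53 , 0.296, 0.324]), 0.84)]
(288, 153, 352, 213) 0.68
free_peg [(array([0.747, 0.116, 0.219]), 0.65), (array([0.734, 0.272, 0.201]), 0.62)]
(631, 245, 9, 22) 0.6
free_hook [(array([0.741, 0.275, 0.189]), 0.86)]
(618, 221, 22, 53) 0.94
trainer_hook [(array([0.748, 0.12 , 0.218]), 0.61)]
(591, 417, 46, 63) 0.62
```

View pics/w7.png

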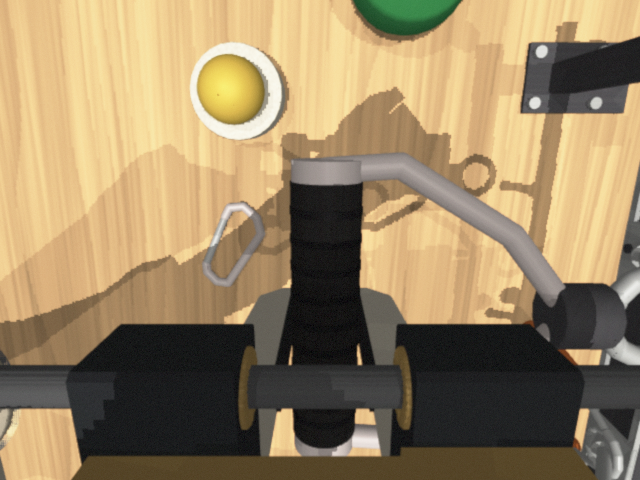

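The handle is held with the eye pointing at the rail: barrel at (590,316), bow to the right of the grip. The peg cap is a dark dot at about (628,247). Image viewing is used up, so I'll continue by numbers: locate the eye, cap and root from masks in several cameras.

```bash
cat > m.py <<'E'
from h import *
np.set_printoptions(precision=4,suppress=True)
def asc(p,uc,vc,w=17,h=11):
    g=cv2.cvtColor(p['frame'],cv2.COLOR_BGR2GRAY);uc,vc=int(round(uc)),int(round(vc))
    print('u0',uc-w,'v0',vc-h)
    for v in range(vc-h,min(vc+h+1,480)): print(v,' '.join('%2d'%(g[v,u]//4) for u in range(uc-w,min(uc+w+1,640))))
E
python3 - <<'E'
from m import *
s=arm.observe();R=cv2.Rodrigues(s['tcp_rot'])[0];e=s['ee_pos']+R@[.138,0,-.0226];b=s['ee_pos']+R@[.105,0,-.0226]
cap=np.array([.700,.2755,.2598])
print('eye pred',e)
w=shot('wrist');print('wrist eye,barrel,cap pred',proj(w,e),proj(w,b),proj(w,cap), 'cap ray',ray(w,628,247,.2598))
for c in ['top','scene']:
    p=shot(c);print(c,'eye',proj(p,e),'cap',proj(p,cap))
    for x in arm.outline_of(p,'handle')[:1]:
        r=x['region'];ys,xs=np.where(r);print(x['p'],len(xs),xs.min(),xs.max(),ys.min(),ys.max())
    asc(p,*(proj(p,e)))
E
```

```text
eye pred [0.6592 0.2777 0.3139]
wrist eye,barrel,cap pred [654.126  319.1712] [575.3274 319.1467] [649.6946 282.7914] cap ray [0.6832 0.2952 0.2598]
top eye [194.2873 191.3401] cap [202.532  180.6905]
u0 177 v0 180
180  7  7  7 12 12 15 15 16 17 16 15 15 15 22 33 43 43 42 42 42 42 43 42 38 29 16 11  7  9 17 31 41 44 45 44
181  8  8  8  9 10 13 15 16 17 17 16 16 20 26 36 41 43 42 43 43 42 42 41 35 23 13  8  8  9 22 36 44 46 46 46
182  7  8  8  7 10 12 13 16 15 16 17 22 28 35 40 43 45 44 43 43 42 42 39 34 24 15 10 10 15 28 40 46 47 46 44
183  8  8  8  7  7 10 12 14 15 17 23 29 39 43 46 46 44 43 41 42 42 42 42 39 33 24 16 14 21 31 40 43 44 43 40
184  6  7  7  8  8  8 11 13 15 23 31 40 44 46 44 41 39 37 35 37 38 41 41 42 39 33 25 20 26 32 37 38 38 34 32
185  8  7  6  7  8  8  9 13 20 30 39 45 45 42 37 34 32 30 31 31 32 35 38 41 42 40 34 28 27 30 31 32 32 30 28
186  8  8  6  8  7  8  9 17 29 39 44 45 40 34 29 27 26 27 27 28 28 31 32 37 42 43 40 33 29 28 28 28 29 28 28
187  8  7  8  7  7  8 11 24 35 44 44 39 32 25 24 26 27 27 28 27 28 27 29 32 38 42 41 37 31 29 27 27 28 27 27
188  7  7  8 
[... 3521 characters left out ...]
9 29 27 24 21 17 12 11 11 11 11  9 11 11 12 13
185 13 11 12 11 12 13 10 12 11 13 10 12 12 14 15 17 18 19 18 19 19 18 17 14 13 11 11 13 11 10 12 10 11 10 12
186 11 10 12 11  9 12 12 13 12 10  9 12 10 12 12 11 14 13 12 12 12 14 13 12 12 10 11 11 11 12 11 11 10 11 12
187 11 13 12 10 12  9 11 12 11 12 12 12 12 12 10 12 12 11 12 11 11 11 10 11 11 10 13 10 10 11 11 11 11 10 13
188 11 11 12 12 11 12 11 12 13 11 11 10 11 11 12  9 11 11 11 10 11 13 11 12 12 12 11 12 12 11 11 11 11 11 12
189 14 13 11 11 12 10  9 11 10 13 12 11 12 11 11 11 13 11 13 13 12 11 12 12 11 12 11 12 12 11 11 12 11 11 14
190 24 19 14 12 11 12 11 12 11 11 11 11 12  8 11 11 11 12 12 12 12 11  9 11 11 12 11 12 10 10 10 11  9 13 15
```

```bash
python3 - <<'E'
from m import *
t=shot('top');s=shot('scene')
print('eye tri',tri([(t,194.2,191.3),(s,416.9,179)]))
asc(t,205,176,10,10);asc(s,424,208,9,12)
E
```

```text
eye tri [0.6603 0.2793 0.3135]
u0 195 v0 166
166 21 21 22 22 23 21 22 22 24 26 27 28 27 28 27 28 29 31 32 33 32
167 29 31 31 32 33 32 32 31 33 34 35 37 36 36 36 38 38 38 40 39 38
168 35 35 35 37 38 37 35 34 33 35 34 35 35 34 35 35 37 35 36 35 33
169 33 33 32 32 32 31 30 28 27 27 26 24 24 26 25 24 26 26 25 25 22
170 20 20 20 19 19 20 19 19 19 20 19 19 20 19 20 18 20 20 19 19 17
171 11 10  8 10 11 11 14 16 18 18 21 23 25 24 23 22 24 24 21 19 18
172  8  9  9  9  9 11 14 16 17 19 22 26 28 27 25 24 26 27 25 20 17
173 16 15 15 16 16 17 19 20 20 18 21 28 30 29 26 24 26 28 23 19 18
174 25 26 25 26 26 26 27 26 24 21 22 25 28 26 24 22 23 26 26 21 22
175 30 30 30 30 30 31 32 30 28 26 26 27 27 25 23 22 25 28 32 33 32
176 34 35 35 35 35 35 36 35 33 31 28 27 25 24 26 29 32 36 39 40 40
177 38 39 39 39 39 40 38 36 33 28 25 25 25 27 32 37 40 41 42 43 43
178 41 42 41 42 42 42 37 33 26 21 17 19 24 30 38 42 43 43 43 43 44
179 42 42 43 43 43 41 32 24 15 12 12 16 24 36 42 45 43 44 45 44 45
180 42 43 42 44 42 38 28 17 10  8  9 17 31 40 44 45 44 45 46 45 45
181 42 42 42 42 40 34 24 13  8  8 11 22 36 44 46 4
[... 1190 characters left out ...]
35 36 37 36 32 29 30 30 32 33
210 48 48 47 48 47 47 46 44 39 33 34 37 37 33 30 28 29 31 32
211 48 49 49 49 49 48 46 42 35 30 32 36 37 35 30 29 29 30 30
212 49 49 49 49 49 49 46 39 29 27 29 35 37 36 31 29 29 29 29
213 49 49 49 49 49 48 45 36 26 23 28 33 37 37 33 29 27 29 28
214 49 49 49 49 48 47 43 33 23 21 25 32 36 37 34 30 29 28 29
215 49 49 49 49 49 46 40 29 21 21 23 29 34 36 35 31 29 29 28
216 49 50 49 49 48 44 37 27 20 18 23 27 33 37 36 32 30 29 31
217 50 50 49 49 47 44 36 25 19 18 20 25 31 36 37 33 30 31 34
218 49 49 49 49 48 44 36 25 18 17 19 23 29 35 38 36 33 33 35
219 49 48 48 48 47 44 36 26 19 18 20 23 29 35 39 37 33 31 30
220 49 49 48 47 46 43 38 27 20 20 23 28 33 37 37 34 30 27 26
```

```bash
python3 - <<'E'
from m import *
t=shot('top');s=shot('scene')
B=tri([(t,205.0,178.3),(s,424.3,202.6)]);print('boundary(66mm)',B,proj(t,B),proj(s,B))
f=np.array([-.999*.574,-.037*.574,.819]);print('tip est',B+.014*f,'cap ctr',B+.007*f,proj(t,B+.007*f),'root',B-.066*f,proj(t,B-.066*f))
for z in (.25,.254,.258): print(ray(t,205,178.3,z),ray(s,424.3,202.6,z))
E
```

```text
boundary(66mm) [0.7072 0.2724 0.2589] [204.1099 177.6735] [423.524  202.8538]
tip est [0.6992 0.2721 0.2703] cap ctr [0.7032 0.2722 0.2646] [203.4716 178.5761] root [0.7451 0.2738 0.2048] [209.7465 169.7033]
[0.7087 0.2727 0.25  ] [0.6986 0.2857 0.25  ]
[0.7074 0.2716 0.254 ] [0.7027 0.281  0.254 ]
[0.706  0.2706 0.258 ] [0.7067 0.2762 0.258 ]
```

Emit:
servo_tool(deltas=[{"tx": 0.008, "ty": -0.002, "tz": 0, "turn": 0}, {"tx": 0.016, "ty": -0.005, "tz": 0, "turn": 0}, {"tx": 0.0225, "ty": -0.005, "tz": -0.012, "turn": 0}, {"tx": 0.0225, "ty": -0.005, "tz": -0.022, "turn": 0}, {"tx": 0.0225, "ty": -0.005, "tz": -0.028, "turn": 0}, {"tx": 0.0225, "ty": -0.005, "tz": -0.028, "turn": 0}])

```text
time: 25.35
ee_pos: [0.5429, 0.2668, 0.2614]
tcp_rot: [-3.14, -0.067, 0.003]
ft_force: [-0.3, 0.8, -3.5]
width: 0.292
```

```bash
python3 - <<'E'
from m import *
t=shot('top');s=arm.observe();R=cv2.Rodrigues(s['tcp_rot'])[0];e=s['ee_pos']+R@[.138,0,-.0226]
print(s['time'],s['ee_pos'],'eye pred',e,'width',s['width'],s['ft_force'])
c=shot('scene')
print('top',proj(t,e),'scene',proj(c,e))
asc(t,*proj(t,e),16,15);asc(c,*proj(c,e),12,12)
E
```

```text
25.4 [0.5432 0.2671 0.2622] eye pred [0.6811 0.273  0.2847] width 0.28974660237690875 [ 0.683  -0.8869 -2.5119]
top [200.5058 185.4343] scene [418.5393 191.3248]
u0 185 v0 170
170 30 27 27 27 25 24 23 22 21 21 21 20 19 18 19 19 21 21 19 19 19 19 20 19 19 20 19 20 19 18 18 18 16
171 17 16 16 14 14 12 11 12 11 11 10  9 11 10  9 12 14 16 18 17 19 23 23 24 22 22 23 24 22 18 19 17 17
172  9  9  8  8  8  8  9  8  8  8  8  8  9  8  9 10 13 17 17 17 20 25 29 28 26 24 26 28 25 19 17 16 17
173  9 10 10 11 10 12 13 13 14 14 16 14 16 15 17 18 19 19 19 19 22 27 30 29 25 24 25 27 24 19 17 18 18
174 17 18 18 19 18 20 21 21 24 24 25 24 24 25 25 25 27 25 22 20 22 26 28 26 24 21 23 26 25 24 23 23 24
175 25 26 26 25 25 26 26 28 30 30 29 29 29 30 31 31 31 30 27 25 26 26 27 24 22 21 23 29 31 32 33 34 34
176 27 26 26 26 25 25 27 30 32 33 33 33 34 34 36 36 36 36 35 34 34 31 27 25 25 28 31 35 38 39 39 40 41
177 19 22 20 19 19 22 29 34 36 37 39 40 40 41 43 43 42 41 41 41 40 36 31 28 30 35 39 41 42 43 43 43 43
178 15 16 16 14 16 21 31 37 39 41 42 45 45 43 42 41 41 40 41 41 42 40 36 35 37 41 42 43 43 43 44 44 
[... 3557 characters left out ...]
23 18 15 18 22 28 34 37 38 40 40 41 40 40 38 37 35 28 21 14 12 12 13
196 41 38 33 28 22 18 17 19 23 27 29 31 33 34 34 32 31 28 24 20 14 12 12 11 12
197 45 44 42 37 33 27 22 18 17 17 19 23 23 23 23 23 20 19 17 14 12 11 11 10 12
198 45 45 44 42 40 36 31 25 21 18 16 15 15 15 15 14 13 11 11 11 10 10 11 12 13
199 45 45 44 44 43 41 38 34 32 27 22 18 15 13 11 10  9 11 11 11 12 11 11 12 12
200 45 44 44 43 43 43 42 41 39 37 33 28 22 16 11  8  8  8  9 12 11 12 12 12 13
201 44 44 43 43 43 43 43 44 43 43 41 38 32 26 17  9  8  8 10 11 12 12 14 16 19
202 43 43 43 43 44 44 45 45 45 45 45 43 41 35 25 15  9 13 15 15 13 15 19 23 27
203 44 44 44 45 45 45 46 46 46 46 46 46 45 41 32 23 18 22 25 21 18 20 25 29 31
```

The eye ring is centred at top px (200.7,185.5) and scene px (419.3,191.3). The cap is visible through its hole at top px (203.4,182). With parallax taken into account, the eye lies within a millimetre or two of the peg axis. I'll slide it down along the peg, checking forces.

Emit:
servo_tool(deltas=[{"tx": 0.003, "ty": 0, "tz": -0.004, "turn": 0}, {"tx": 0.006, "ty": 0, "tz": -0.008, "turn": 0}, {"tx": 0.009, "ty": 0.001, "tz": -0.012, "turn": 0}, {"tx": 0.012, "ty": 0.001, "tz": -0.0165, "turn": 0}, {"tx": 0.015, "ty": 0.001, "tz": -0.021, "turn": 0}, {"tx": 0.018, "ty": 0.001, "tz": -0.025, "turn": 0}])

```text
time: 26.05
ee_pos: [0.5617, 0.2682, 0.2372]
tcp_rot: [-3.139, -0.067, -0.0]
ft_force: [0.6, -0.6, -3.4]
width: 0.287
```

Emit:
servo_tool(deltas=[{"tx": 0.003, "ty": 0, "tz": -0.004, "turn": 0}, {"tx": 0.006, "ty": 0, "tz": -0.008, "turn": 0}, {"tx": 0.009, "ty": 0.001, "tz": -0.012, "turn": 0}, {"tx": 0.012, "ty": 0.001, "tz": -0.0165, "turn": 0}, {"tx": 0.015, "ty": 0.001, "tz": -0.021, "turn": 0}, {"tx": 0.018, "ty": 0.001, "tz": -0.025, "turn": 0}, {"tx": 0.018, "ty": 0.001, "tz": -0.025, "turn": 0}])

```text
time: 26.75
ee_pos: [0.5799, 0.2689, 0.2115]
tcp_rot: [-3.14, -0.067, 0.001]
ft_force: [-0.4, -0.1, -3.0]
width: 0.291
```

```bash
python3 - <<'E'
from m import *
t=shot('top');s=arm.observe();R=cv2.Rodrigues(s['tcp_rot'])[0];e=s['ee_pos']+R@[.138,0,-.0226]
print(s['time'],s['ee_pos'],'eye pred',e,'width',s['width'],s['ft_force'])
print(proj(t,e)); asc(t,*proj(t,e),14,13)
E
```

```text
26.8 [0.5797 0.2691 0.2118] eye pred [0.7176 0.2749 0.2344] width 0.28385076420626537 [-0.2642  0.6016 -3.7743]
[205.8679 176.7913]
u0 192 v0 164
164 23 22 22 21 22 20 20 19 18 19 19 18 19 17 18 17 17 16 18 17 17 17 18 17 18 18 18 18 18
165 17 16 17 18 18 16 18 18 17 17 19 17 19 19 19 18 18 19 19 20 20 21 22 23 23 24 24 25 26
166 19 19 18 20 20 20 22 22 22 21 23 23 22 25 24 24 23 24 25 28 30 31 32 31 33 34 33 34 34
167 27 27 28 28 28 30 31 31 30 30 31 32 32 34 34 33 31 31 33 36 38 39 38 37 36 35 35 34 34
168 33 35 35 35 36 35 37 38 38 38 38 40 40 41 41 40 39 39 39 39 38 37 35 31 30 28 26 25 23
169 32 31 31 33 32 30 31 34 38 42 43 44 44 43 41 40 41 41 40 39 37 32 28 23 20 18 16 14 13
170 21 21 21 21 20 20 25 32 39 43 44 43 41 38 36 36 38 38 41 40 39 33 26 20 17 16 13 10  9
171 10 10  9  9 10 17 28 38 43 42 38 35 31 30 27 27 29 32 37 39 41 39 33 24 18 15 15 13 12
172  8  8  8  9 12 22 33 42 43 38 30 24 20 19 20 22 24 25 28 35 40 42 38 28 21 16 16 16 18
173 13 14 15 15 19 29 39 43 40 33 26 21 17 18 20 23 24 22 23 28 35 41 39 33 25 20 17 19 22
174 22 23 24 25 27 37 42 40 35 30 27 22 20 2
[... 802 characters left out ...]
 13 12 10 12 12 14 13 12  9 10 13 19 26 29 30 33 35 37 38 38 38
184 10 11 12 11 12 11 11 12 10 10 11 14 17 16 14 11 12 11 11 16 22 25 27 29 31 31 32 31 30
185 10 11 11 11 12 12 12 11 10 10 10 12 14 17 15 12 11  9 12 14 21 24 26 27 28 28 28 27 28
186 10 11 11 10 11 11 11 10 12 10 11 11 13 13 12 11 11 10 11 16 20 23 27 27 29 27 28 28 28
187 10  9  9 11 10 11 11 11 11  9 11 11 11 12 11 12  9 10 12 14 18 21 25 26 28 27 27 26 27
188  8  9  9  9 11 12 10 10 11 11 11 11 10 11 11 11  9  9 10 15 18 21 23 24 26 27 26 25 25
189  9  7  8  8  9  9  9 10 10 10 10 11 11 11 11 10 11  9 10 14 16 19 20 24 25 26 25 26 25
190 13 10  8  8  7  8  9 10 10 11 11 11  8 11 11 10 10  9  8 13 16 19 21 25 26 27 28 27 26
```

The ring sits around the peg below the cap, and the wrist reads only the handle's weight. Letting go, then backing out straight up.

Emit:
servo_tool(deltas=[{"tx": 0, "ty": 0, "tz": 0, "turn": 0}, {"tx": 0, "ty": 0, "tz": 0, "turn": 0}, {"tx": 0, "ty": 0, "tz": 0, "turn": 0}, {"tx": 0, "ty": 0, "tz": 0, "turn": 0}, {"tx": 0, "ty": 0, "tz": 0, "turn": 0}, {"tx": -0.01, "ty": 0, "tz": 0.03, "turn": 0}, {"tx": -0.03, "ty": 0, "tz": 0.06, "turn": 0}, {"tx": -0.06, "ty": 0, "tz": 0.1, "turn": 0}, {"tx": -0.09, "ty": -0.02, "tz": 0.13, "turn": 0}, {"tx": -0.1, "ty": -0.05, "tz": 0.15, "turn": 0}], hand=1)

```text
time: 27.8
ee_pos: [0.4772, 0.221, 0.3644]
tcp_rot: [-3.138, -0.075, -0.002]
ft_force: [0.7, -0.5, 0.7]
width: 0.997
```

Emit:
servo_tool(deltas=[{"tx": 0, "ty": -0.04, "tz": 0, "turn": 0}, {"tx": 0, "ty": -0.08, "tz": 0, "turn": 0}, {"tx": 0, "ty": -0.12, "tz": 0, "turn": 0}, {"tx": 0, "ty": -0.16, "tz": 0, "turn": 0}, {"tx": 0, "ty": -0.2, "tz": 0, "turn": 0}, {"tx": 0, "ty": -0.24, "tz": 0, "turn": 0}, {"tx": 0, "ty": -0.25, "tz": 0, "turn": 0}, {"tx": 0, "ty": -0.25, "tz": 0, "turn": 0}])

```text
time: 28.6
ee_pos: [0.4771, -0.0304, 0.3645]
tcp_rot: [-3.138, -0.07, -0.003]
ft_force: [0.2, 0.1, -0.3]
width: 0.997
```

```bash
cat > chk.py <<'E'
from m import *
s=arm.observe();print(s['time'],s['ee_pos'],s['ft_force'])
t=shot('top','tf');c=shot('scene','sf')
for p,n in((t,'top'),(c,'scene')):
    for k in ['eye','handle_grip','trainer','kettlebell','carabiner','mug','hex_key','tape','ball_center']:
        x=arm.search_frame(p,k)[:1]; o=arm.outline_of(p,k)[:1]
        print(n,k,[(np.round(i['centre'],3),round(i['p'],2)) for i in x],[cv2.boundingRect(i['region'].astype('uint8')) for i in o])
g0=cv2.imread('pics/scene0.png');d=cv2.absdiff(g0,c['frame']).max(2)
E
python3 chk.py
```

```text
28.6 [ 0.4771 -0.0304  0.3645] [ 0.1855  0.0989 -0.3296]
top eye [(array([0.704, 0.27 , 0.086]), 0.76)] [(201, 168, 15, 17)]
top handle_grip [(array([0.701, 0.265, 0.082]), 0.8)] [(202, 197, 43, 12)]
top trainer [(array([0.739, 0.114, 0.161]), 0.62)] [(261, 165, 39, 25)]
top kettlebell [(array([0.577, 0.48 , 0.098]), 0.58)] [(110, 223, 53, 49)]
top carabiner [(array([0.411, 0.216, 0.007]), 0.76)] [(229, 300, 39, 27)]
top mug [(array([ 0.432, -0.475,  0.114]), 0.82)] [(497, 275, 50, 47)]
top hex_key [(array([ 0.613, -0.434,  0.073]), 0.78)] [(472, 205, 38, 54)]
top tape [(array([0.426, 0.362, 0.038]), 0.87)] [(165, 293, 39, 35)]
top ball_center [(array([0.429, 0.376, 0.08 ]), 0.97)] [(167, 298, 26, 24)]
scene eye [(array([0.714, 0.266, 0.08 ]), 0.55)] [(402, 244, 28, 19)]
scene handle_grip [(array([0.712, 0.271, 0.08 ]), 0.57)] [(405, 245, 25, 17)]
scene trainer [(array([0.75 , 0.083, 0.112]), 0.57)] [(374, 254, 28, 32)]
scene kettlebell [] [(421, 184, 30, 52)]
scene carabiner [(array([0.418, 0.209, 0.009]), 0.54)] [(329, 226, 28, 11)]
scene mug [(array([ 0.469, -0.468,  0.126]), 0.65)] [(137, 265, 37, 46)]
scene hex_key [(array([ 0.624, -0.439,  0.072]), 0.58)] [(172, 318, 51, 28)]
scene tape [(array([0.448, 0.354, 0.031]), 0.8)] [(369, 205, 27, 20)]
scene ball_center [(array([0.442, 0.367, 0.067]), 0.51)] [(375, 197, 18, 17)]
```

It hangs with the grip at about (0.705, 0.268, 0.08), and everything else is where it was. I'll wait a little and confirm it's still.

Emit:
servo_tool(deltas=[{"tx": -0.02, "ty": 0, "tz": 0, "turn": 0}, {"tx": -0.02, "ty": 0, "tz": 0, "turn": 0}, {"tx": -0.02, "ty": 0, "tz": 0, "turn": 0}, {"tx": -0.02, "ty": 0, "tz": 0, "turn": 0}, {"tx": -0.02, "ty": 0, "tz": 0, "turn": 0}, {"tx": -0.02, "ty": 0, "tz": 0, "turn": 0}, {"tx": -0.02, "ty": 0, "tz": 0, "turn": 0}, {"tx": -0.02, "ty": 0, "tz": 0, "turn": 0}, {"tx": -0.02, "ty": 0, "tz": 0, "turn": 0}, {"tx": -0.02, "ty": 0, "tz": 0, "turn": 0}, {"tx": -0.02, "ty": 0, "tz": 0, "turn": 0}, {"tx": -0.02, "ty": 0, "tz": 0, "turn": 0}])

```text
time: 31.7
ee_pos: [0.4572, -0.029, 0.3644]
tcp_rot: [-3.138, -0.075, -0.002]
ft_force: [-0.2, -0.3, -0.3]
width: 0.998
```

Emit:
servo_tool(deltas=[{"tx": 0, "ty": 0, "tz": 0, "turn": 0}, {"tx": 0, "ty": 0, "tz": 0, "turn": 0}, {"tx": 0, "ty": 0, "tz": 0, "turn": 0}, {"tx": 0, "ty": 0, "tz": 0, "turn": 0}, {"tx": 0, "ty": 0, "tz": 0, "turn": 0}, {"tx": 0, "ty": 0, "tz": 0, "turn": 0}, {"tx": 0, "ty": 0, "tz": 0, "turn": 0}, {"tx": 0, "ty": 0, "tz": 0, "turn": 0}])

```text
time: 32.5
ee_pos: [0.4572, -0.029, 0.3644]
tcp_rot: [-3.138, -0.075, -0.002]
ft_force: [0.9, 0.5, 0.4]
width: 0.999
```

```bash
python3 - <<'E'
from m import *
L=[]
for i in range(8):
    L.append((shot('scene')['frame'].astype(float),shot('top')['frame'].astype(float)))
g=cv2.imread('pics/sf.png').astype(float)
for f,_ in L[1:]: print(round(np.abs(f-L[0][0])[230:275,390:440].mean(),2),end=' ')
for _,f in L[1:]: print(round(np.abs(f-L[0][1])[160:215,190:255].mean(),2),end=' ')
print('vs 28.6s',np.abs(g-L[0][0])[230:275,390:440].mean(),'noise ref',np.abs(L[1][0]-L[0][0])[330:375,20:70].mean())
c=shot('scene');t=shot('top');print(arm.observe()['time'])
for p in(t,c): print([np.round(x['centre'],3) for k in('handle_grip','trainer') for x in arm.search_frame(p,k)[:1]])
asc(t,207,176,10,9)
E
```

```text
1.85 1.87 1.87 1.85 1.9 1.86 1.86 2.78 2.75 2.74 2.78 2.75 2.8 2.74 vs 28.6s 1.8995555555555557 noise ref 1.0917037037037036
33.4
[array([0.699, 0.267, 0.079])]
[array([0.714, 0.273, 0.081]), array([0.749, 0.084, 0.115])]
u0 197 v0 167
167 30 31 30 30 30 31 32 32 35 36 35 35 37 37 37 38 38 39 37 36 35
168 36 37 35 36 34 32 34 34 36 37 37 38 38 38 38 37 36 35 31 29 28
169 30 30 31 30 30 30 31 34 36 36 37 39 38 37 38 34 33 30 25 22 20
170 17 18 20 20 24 28 33 37 39 39 40 42 42 43 42 40 35 30 29 26 20
171 10 10 11 17 24 32 36 37 36 38 38 40 42 42 40 38 35 35 33 30 25
172  8  8 12 19 27 32 33 32 31 30 30 30 32 32 30 30 31 32 32 32 29
173 15 16 17 21 27 29 27 25 23 23 26 26 24 22 21 21 23 25 28 28 29
174 24 25 23 25 24 24 22 19 21 24 26 25 21 20 17 16 15 19 20 23 25
175 29 28 27 27 24 22 19 20 22 25 26 23 20 17 16 13 14 13 18 20 23
176 34 33 32 30 26 22 20 21 23 26 25 22 18 15 14 14 15 14 17 22 23
177 38 39 38 36 30 24 20 21 22 24 21 20 17 17 19 22 23 21 23 24 24
178 41 41 41 38 33 24 17 16 16 18 19 17 18 18 21 26 30 29 26 25 24
179 42 43 41 39 32 20 13 11 10 13 15 18 18 18 24 29 31 30 25 23 20
180 42 42 41 38 28 15  9  8  8 10 14 16 16 18 20 24 27 24 21 18 16
181 44 43 42 37 25 15  6  7  9 12 17 16 13 13 16 18 20 18 17 14 12
182 45 44 43 39 27 15 10  8 13 21 23 19 14 11 12 15 14 15 15 13 11
183 44 44 43 40 32 21 14 13 21 28 31 25 15 10 10 11 14 13 14 12 10
184 40 39 38 36 31 25 20 20 25 32 33 27 19 12  9 11 13 12 12 11  9
185 35 32 30 30 28 27 25 25 29 32 35 30 21 14 11 11 10 11 11 10 10
```

```bash
python3 -c "
from station import arm
print(arm.job_done())"
```

```text
the job is handed in; nothing more can be done
None
```

The cable handle now hangs still by its eye on the empty hook, and I handed the job in at about 33 s of the 58 s allowed.

**What I did:** I gripped the eye, drew the handle out from under the riser, laid it flat on the open bench and let go. I then took it up by the rubber grip, turned the eye towards the rail, threaded it over the peg tip and slid it below the cap. After that I released it and backed the arm away.

**First attempts:** The first two grips on the eye closed on nothing. The real fingertips sit about 27 mm higher than the stated tool length says, and on the first try I also started pulling before the fingers had shut. I felt downward for the true height, watching the force, and the third grip held. The misses did not move the handle.

**Last checks:**
- **Handle:** the grip hangs at about (0.70, 0.27, 0.08) in both fixed cameras. The differences between successive frames over the last 0.8 s stayed flat, so it was not swinging.
- **Robot:** it was touching nothing, with wrist force near zero. The largest wrist force I read was about 4 N, taken at the end of each move.
- **Other objects:** the other loose things and the trainer were found where they had been, within a few millimetres.

**What disagreed:**
- The two fixed cameras differed by up to about 6 mm sideways on where the peg is, which was within the eye's clearance.
- In the very last look, the top camera's network missed the trainer. The scene camera still found it on its hook, as both cameras had just after I let the handle go.
- By then I had used up the 12 picture views, so the threading and hanging were confirmed from pixel values and the networks, not by eye.

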